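Vial from the flap box onto the balance

TASK

Swing up the clear flap of the white sample box and lay it back past upright so that it stays open. Then take out the capped sample vial, leaving the rubber stopper in the box, and stand the vial upright in the middle of the balance's round pan, setting it down rather than letting it drop. The flap may stay open.

Things in the scene. Friction and masses are not known exactly. Their poses are not given: they have to be found in the camera images.
- sample_box: White open box, fixed, 124 (x) x 218 (y) x 62 mm high, walls and floor 4 mm thick. Origin: centre of its underside; own +x points to the hinged far side, -x to the front with the flap's pull, +z up. Over it lies a flat clear flap, 5 mm thick, 218 mm wide, its top 68 mm up; the hinge axis runs along the box's y at x = +64, z = 65.5 mm.
- pull (a point): Middle of the flap's steel pull, a round straight bar 8 mm thick, 80 mm long along the box's y, in the flap's plane; with the flap shut it is at x = -98, y = 0, z = 66.5 mm of the box (162 mm from the hinge axis). A 32 mm gap parts the bar from the box front: it can be pinched from above across the bar, and turns between the fingers as the flap swings.
- flap (a joint): Angle of the flap in rad: 0 shut (level), 1.57 upright, 1.85 laid back against its stop. It weighs about 0.22 kg, falls shut by its own weight from anywhere below upright and, let go past about 1.65, falls back to the stop and stays open. On the way the pull moves on an arc from the front of the box to above the hinge.
- vial: Glass sample vial with a dark screw cap, an upright cylinder 25 mm in diameter, 50 mm tall, about 20 g, on the box's floor under the flap, about 12 mm in front of the box's centre line and 45 mm to its left or right, the stopper on the other side. Origin: centre of its underside, z up its axis.
- stopper: Red rubber stopper, a short cone 32 mm in diameter and 26 mm tall, loose on the box's floor on the other side from the vial. To be left in the box. Origin: centre of its underside.
- pan (a point): Centre of the top face of the balance's round steel pan (90 mm in diameter, 42 mm above the worktop). The grey balance, 130 x 124 mm, is fixed to the worktop; the pan is its highest part.

How it is judged:
By the outcome, as a careful person would: the job done as asked, in the order asked, and still so for the second after the job is handed in, with the robot touching nothing.
It also fails if it takes over 51 s, if anything falls off the work surface, if the arm or the gripper's body presses on something with over 40 N, if the wrist force passes 120 N, or if a joint passes its speed limit or range.

ROBOT

A 6-joint arm with a two-finger parallel gripper is mounted at the origin on a cart in front of the work surface, level with it; the furniture and walls round the work are solid. World frame = base frame: x ahead of the robot, y to its left, z up, the work surface at z = 0. Lengths are in mm, angles in rad, forces in N, time in s.
With the tool pointing down it reaches from about 400 to 925 mm from the base axis. Payload 12.5 kg.
Tool frame: the origin (TCP) lies midway between the tips of the shut fingers; the grasp point (between the pads) lies 19 mm behind it; z points along the fingers, y is the line along which they close (so a half turn about z gives the same grasp; the last joint's range is limited). The gripper opens to 95 mm and grips with 3 to 60 N. Pads are 20 mm wide; open, the fingers measure 119 mm over their backs; the gripper's body (75 mm by 180 mm) begins 59 mm behind the grasp point.
Start: joints at [-1.35, 0.491, 1.559, -0, 1.092, -0.106], TCP at [200.657, -591.932, 214.661] pointing down, gripper open.
Joint ranges: [-3.1, 3.1], [-0.84, 2.19], [0.05, 2.79], [-1.13, 4.28], [0.06, 2.93], [-2.69, 2.69]. Speed limits (rad/s): [2.22, 2.22, 2.79, 3.14, 3.14, 3.14].

INTERFACE

Orientations are given as [roll, pitch, yaw] about the fixed x, y, z axes, in that order (R = Rz(yaw) Ry(pitch) Rx(roll)).
In Python, from cell import state, read_camera, camera_info, env gives the robot as it stands.
- The arm moves only by the tool move_arm, never from a script. Its argument "commands" is a list of rows, each a list of 3 entries, a list of its own where there are three numbers: the shift along the world's x, y, z in cm, then the turn, a rotation vector about the world's x, y, z in degrees, then the opening, from 0 (shut) to 1 (fully open). A call has 1 to 10 rows; each row shifts and turns the commanded pose from where the row before left it; what a row does not reach is not made up. A row lasts 1/10 s, in which the tool goes at most 50 mm and 8.59 degrees, less where a joint would pass 70% of its speed; a pose out of reach is approached as far as the arm can. A call with a gripper value outside its range is refused whole. The fingers move at their own pace and stop on an object; the grip force is fixed at half the most. Time passes only in rows, so rows that do not move let the fingers close. It gives the time, the measured TCP pose, the force, the opening and the grip force at its end, in the units of the state.
- state(): the state, without advancing time (a new reading comes with each control period).
- read_camera(name): name is "scene" or "top"; returns the picture (420x560x3 uint8, blue, green, red); there is no depth.
- camera_info(name): a dict with "K" (3x3 intrinsics, pixels), "cam_to_world" (4x4, takes a point from camera to world coordinates). Camera axes: x right, y down, z forward; pixel columns grow to the right and rows downward; lengths in mm; the calibration is good to about 2 mm. A picture is of the moment at which its call begins. camera_info takes no time and is no camera call.
- env.job_done(): hands the job in; it is judged then, once.
The state is a dict: "t": time; "joints": joint angles; "qvel": joint speeds; "tau": joint torques, N m; "eef_pos": TCP position; "tcp_rot": TCP orientation; "ft_force": force on the tool from outside, world axes, zero at the start; "moment": the same for the moment, N m; "opening": opening from 0.0 (shut) to 1.0 (fully open); "grip_force": force on a finger pad.
Only numpy, scipy, OpenCV 4.12 (cv2) and the standard library are available. Lean on these libraries where they do the work, as an engineer would, in place of code of your own. Each camera call takes 0.05 s, during which the arm holds its last target. There are 200 camera calls.

## Working session

There is one attempt and no reset: what is moved stays moved. The work goes in short steps, Python scripts to look and compute and a tool call to move; the robot and the scene stay as the last step left them, time stands still between calls to the robot, and variables do not carry over. Pictures are saved under pics/ and viewed, at most 10 in all, crops included, and the job is handed in when it is done.

Besides the shell and the picture viewer there is one more tool, called after "Request:" in YAML: its name, and indented under it one key for each argument. move_arm: Moves the arm, as the interface text tells. Its arguments: {"type":"object","properties":{"commands":{"type":"array"}},"required":["commands"]}

```bash
mkdir -p pics
python3 - <<'E'
from cell import *
import cv2
for n in("scene","top"):
    cv2.imwrite(f"pics/{n}0.png",read_camera(n)); c=camera_info(n); print(n,c["K"],c["cam_to_world"])
print(state())
E
```

```text
scene [[490.68432222   0.         277.93751682]
 [  0.         490.68432222 211.1200349 ]
 [  0.           0.           1.        ]] [[-6.33372461e-01 -4.84539782e-01  6.03374282e-01 -2.20187897e+02]
 [-7.73658327e-01  3.79264804e-01 -5.07553939e-01  4.66276608e+02]
 [ 1.70914463e-02 -7.88276226e-01 -6.15084120e-01  7.93807075e+02]
 [ 0.00000000e+00  0.00000000e+00  0.00000000e+00  1.00000000e+00]]
top [[461.52469007   0.         280.71093069]
 [  0.         461.52469007 209.90689008]
 [  0.           0.           1.        ]] [[ 4.40781567e-03 -9.99377206e-01  3.50110191e-02  4.42426532e+02]
 [-9.99852782e-01 -3.82392035e-03  1.67269604e-02 -1.17756300e+02]
 [-1.65826636e-02 -3.50795942e-02 -9.99246935e-01  1.05948050e+03]
 [ 0.00000000e+00  0.00000000e+00  0.00000000e+00  1.00000000e+00]]
{'t': 0.1, 'joints': array([-1.34962633e+00,  4.91489896e-01,  1.55939020e+00, -1.25173252e-05,
        1.09173260e+00, -1.05627133e-01]), 'qvel': array([-1.03354194e-03, -2.15711534e-03, -2.71485273e-03,  8.94676841e-05,
        8.79099681e-04, -2.12146305e-04]), 'tau': array([ 2.59888722e-03, -6.13621402e+01, -2.58605647e+01,  6.94131106e-02,
        4.70061880e-02, -5.39145663e-05]), 'eef_pos': array([ 200.58503994, -591.70054489,  214.12544052]), 'tcp_rot': array([-3.14057712e+00, -9.65038189e-05,  3.26802856e-01]), 'ft_force': array([0.09239028, 0.46059358, 0.16450068]), 'moment': array([ 0.03483022, -0.02049694, -0.03933415]), 'grip_force': 0.0, 'opening': 0.9987396209221673}
```

View pics/scene0.png

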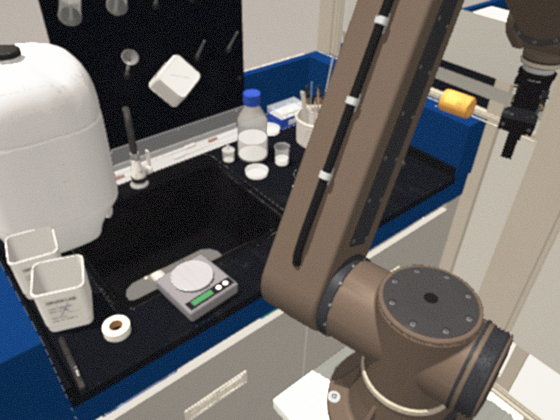

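View pics/top0.png

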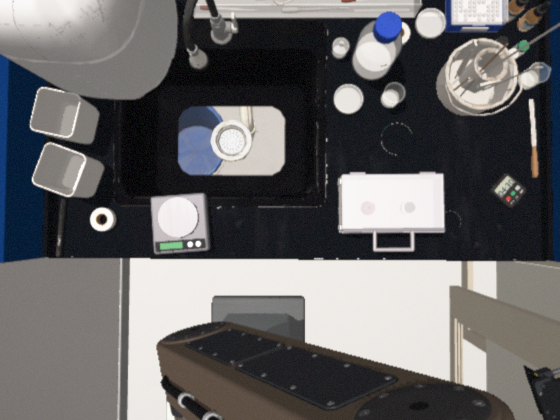

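The top view shows the box at about (392,203) with its pull bar at (393,249). Through the flap I can see the stopper (red) at (368,208) and the vial (dark cap) at (410,208). The pan is at (180,216).

```bash
cat > h.py <<'E'
import numpy as np,cv2
from cell import *
def ray(n,uv,z):
    c=camera_info(n);T=np.array(c["cam_to_world"]);d=T[:3,:3]@np.linalg.inv(c["K"])@[uv[0],uv[1],1.];o=T[:3,3]
    return o+d*(z-o[2])/d[2]
E
python3 - <<'E'
from h import *
im=cv2.imread("pics/top0.png")
cv2.imwrite("pics/crop.png",cv2.resize(im[160:265,320:460],None,fx=5.7,fy=5.7,interpolation=cv2.INTER_CUBIC))
roi=np.zeros(im.shape[:2],np.uint8);roi[165:258,330:450]=1
m=((im.min(2)>90)&(roi>0)).astype(np.uint8)
mb=m.copy();mb[:240]=0
ys,xs=np.nonzero(mb);print("bar cols/rows",xs.min(),xs.max(),ys.min(),ys.max())
k=cv2.morphologyEx(m,cv2.MORPH_OPEN,np.ones((15,15)))
c=max(cv2.findContours(k,0,2)[0],key=cv2.contourArea);r=cv2.minAreaRect(c);print("flap",r)
for p in cv2.boxPoints(r):print(ray("top",p,68))
roi[:]=0;roi[190:245,150:212]=1
g=cv2.GaussianBlur(cv2.cvtColor(im,6),(3,3),0)
print("pan",cv2.HoughCircles(g[185:250,145:215],cv2.HOUGH_GRADIENT,1,50,param1=80,param2=15,minRadius=17,maxRadius=25))
for uv,z in(((393.5,249),66.5),((374,249),66.5),((413.5,249),66.5),((180,216),42),((410,208),54),((368,208),30)):print(uv,ray("top",uv,z))
E
```

```text
bar cols/rows 373 414 240 251
flap ((391.5, 202.0), (60.0, 105.0), 90.0)
[ 559.25472345 -226.22982376   68.        ]
[ 559.8070009  -450.85440447   68.        ]
[ 431.32843365 -449.83512948   68.        ]
[ 430.29541988 -226.22802672   68.        ]
pan [[[32.5 31.5 20. ]]]
(393.5, 249) [ 394.50463791 -342.69028797   66.5       ]
(374, 249) [ 394.28734388 -301.13087878   66.5       ]
(413.5, 249) [ 394.72718948 -385.2552477    66.5       ]
(180, 216) [463.72961972 122.14466591  42.        ]
(410, 208) [ 482.8711919  -381.56169141   54.        ]
(368, 208) [ 483.48689768 -294.80267216   30.        ]
```

View pics/crop.png

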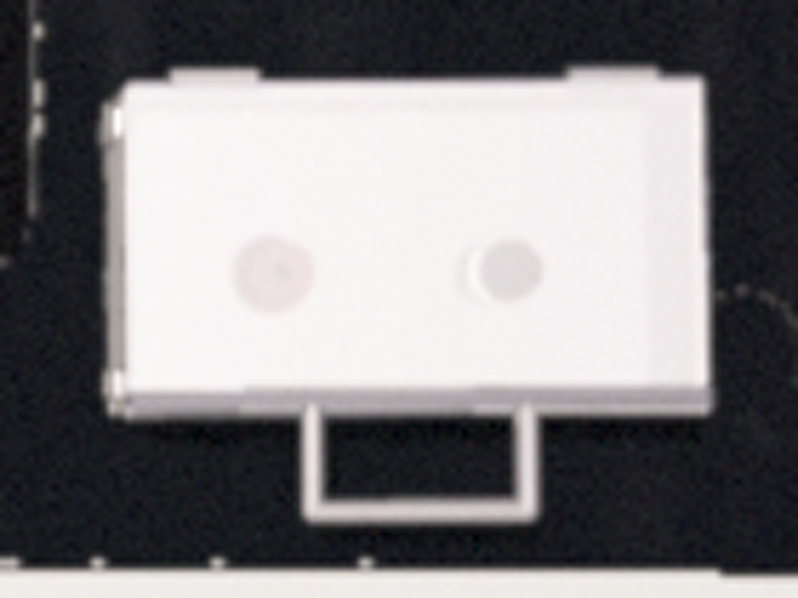

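Request:
move_arm:
  commands:
    - [[1.94,2.49,-0.6],[0,0,7.13],0.34]
    - [[1.94,2.49,-0.6],[0,0,7.13],0.34]
    - [[1.94,2.49,-0.6],[0,0,7.13],0.34]
    - [[1.94,2.49,-0.6],[0,0,7.13],0.34]
    - [[1.94,2.49,-0.6],[0,0,7.13],0.34]
    - [[1.94,2.49,-0.6],[0,0,7.13],0.34]
    - [[1.94,2.49,-0.6],[0,0,7.13],0.34]
    - [[1.94,2.49,-0.6],[0,0,7.13],0.34]
    - [[1.94,2.49,-0.6],[0,0,7.13],0.34]
    - [[1.94,2.49,-0.6],[0,0,7.13],0.34]

```text
t: 1.1
eef_pos: [395.2, -341.8, 154.3]
tcp_rot: [-3.141, -0.0, 1.576]
ft_force: [-0.1, -0.5, -0.2]
opening: 0.34
grip_force: 0.0
```

Request:
move_arm:
  commands:
    - [[-0.1,0,-1.5],[0,0,0],0.34]
    - [[0,0,-1.5],[0,0,0],0.34]
    - [[0,0,-1.5],[0,0,0],0.34]
    - [[0,0,-1.5],[0,0,0],0.34]
    - [[0,0,-1.5],[0,0,0],0.34]
    - [[0,0,-1.5],[0,0,0],0.34]
    - [[0,0,-1.5],[0,0,0],0.34]
    - [[0,0,0],[0,0,0],0.34]

```text
t: 1.9
eef_pos: [393.0, -342.3, 48.1]
tcp_rot: [-3.14, -0.002, 1.571]
ft_force: [-0.6, -0.6, 0.5]
opening: 0.335
grip_force: 0.0
```

Request:
move_arm:
  commands:
    - [[0,0,0],[0,0,0],0]
    - [[0,0,0],[0,0,0],0]
    - [[0,0,0],[0,0,0],0]
    - [[0,0,0],[0,0,0],0]
    - [[0,0,0],[0,0,0],0]

```text
t: 2.4
eef_pos: [394.3, -343.2, 50.2]
tcp_rot: [3.14, 0.001, 1.571]
ft_force: [3.9, 1.7, 2.5]
opening: 0.072
grip_force: 30.0
```

Request:
move_arm:
  commands:
    - [[0.08,0,1.62],[0,0,0],0]
    - [[0.24,0,1.6],[0,0,0],0]
    - [[0.4,0,1.57],[0,0,0],0]
    - [[0.55,0,1.52],[0,0,0],0]
    - [[0.7,0,1.46],[0,0,0],0]
    - [[0,0,0],[0,0,0],0]

```text
t: 3.0
eef_pos: [416.0, -343.0, 128.7]
tcp_rot: [3.137, 0.002, 1.571]
ft_force: [14.8, 1.6, -9.9]
opening: 0.074
grip_force: 30.0
```

Request:
move_arm:
  commands:
    - [[1.05,0,1.33],[0,0,0],0]
    - [[0.98,0,1.29],[0,0,0],0]
    - [[1.1,0,1.19],[0,0,0],0]
    - [[1.22,0,1.07],[0,0,0],0]
    - [[1.32,0,0.94],[0,0,0],0]
    - [[1.4,0,0.81],[0,0,0],0]
    - [[0,0,0],[0,0,0],0]

```text
t: 3.7
eef_pos: [484.7, -342.6, 194.5]
tcp_rot: [3.141, 0.0, 1.572]
ft_force: [-5.0, 2.1, 6.8]
opening: 0.075
grip_force: 30.0
```

Request:
move_arm:
  commands:
    - [[1.48,0,0.66],[0,0,0],0]
    - [[1.54,0,0.51],[0,0,0],0]
    - [[1.58,0,0.37],[0,0,0],0]
    - [[1.61,0,0.22],[0,0,0],0]
    - [[1.62,0,0.05],[0,0,0],0]
    - [[1.61,0,-0.12],[0,0,0],0]
    - [[0,0,0],[0,0,0],0]

```text
t: 4.4
eef_pos: [579.3, -342.8, 210.2]
tcp_rot: [3.141, 0.0, 1.572]
ft_force: [0.7, 1.3, 3.3]
opening: 0.077
grip_force: 30.0
```

Request:
move_arm:
  commands:
    - [[0.7,0,-0.12],[0,0,0],0]
    - [[0.6,0,-0.11],[0,0,0],0]
    - [[0,0,0],[0,0,0],0]
    - [[0,0,0],[0,0,0],0.5]
    - [[0,0,0],[0,0,0],0.5]
    - [[0,0,0],[0,0,0],0.5]
    - [[0,0,1.5],[0,0,0],0.5]
    - [[0,0,2],[0,0,0],0.5]
    - [[0,0,2],[0,0,0],0.5]
    - [[0,0,1],[0,0,0],0.5]

```text
t: 5.4
eef_pos: [591.6, -343.4, 275.2]
tcp_rot: [3.14, 0.002, 1.571]
ft_force: [-0.4, 0.1, 0.2]
opening: 0.496
grip_force: 0.0
```

Request:
move_arm:
  commands:
    - [[-2.6,0,0],[0,0,-8.5],0.6]
    - [[-2.6,0,0],[0,0,-8.5],0.6]
    - [[-2.6,0,0],[0,0,-8.5],0.6]
    - [[-2.6,0,0],[0,0,-8.5],0.6]
    - [[-2.6,0,0],[0,0,-8.5],0.6]
    - [[-2.6,0,0],[0,0,-8.5],0.6]
    - [[-2.6,0,0],[0,0,-8.5],0.6]
    - [[-2.6,0,0],[0,0,-8.5],0.6]
    - [[-2.6,0,0],[0,0,-8.5],0.6]
    - [[-2.6,0,0],[0,0,-8.5],0.6]

```text
t: 6.4
eef_pos: [330.2, -342.8, 273.0]
tcp_rot: [3.141, 0.0, 0.082]
ft_force: [-0.7, 0.1, 0.2]
opening: 0.599
grip_force: 0.0
```

Run:
```python
from h import *
im=read_camera("top")
cv2.imwrite("pics/top1.png",cv2.resize(im[150:270,310:470],None,fx=5,fy=5,interpolation=cv2.INTER_CUBIC));cv2.imwrite("pics/t1.png",im)
```

```text
(no output)
```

View pics/top1.png

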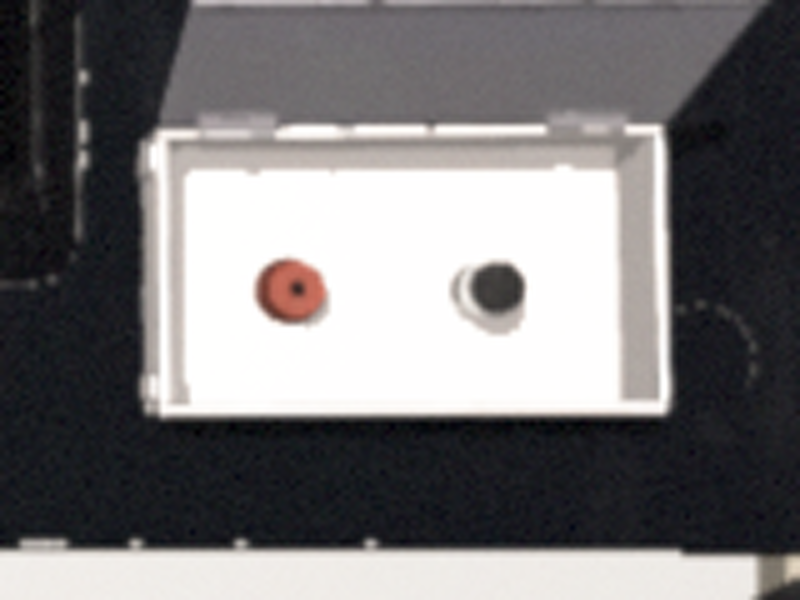

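The flap is laid back and the box is open. The vial's black cap is at crop (498,288), and the stopper at (292,290) is well clear of it.

Run:
```python
from h import *
im=cv2.imread("pics/t1.png")
m=(im.max(2)<110).astype(np.uint8);m[:195]=0;m[222:]=0;m[:,:395]=0;m[:,422:]=0
n,l,s,c=cv2.connectedComponentsWithStats(m);i=1+s[1:,4].argmax();print(s[i],c[i],ray("top",c[i],54))
for uv,z in(((161,132),62),((664,128),62),((664,412),62),((158,412),62)):print(ray("top",(310+uv[0]/5-.4,150+uv[1]/5-.4),z))
p=ray("top",(145+32.5,185+31.5),42);print("pan hough",p)
g=(im.min(2)>175).astype(np.uint8);g[:190]=0;g[240:]=0;g[:,:150]=0;g[:,212:]=0
n,l,s,c=cv2.connectedComponentsWithStats(g);i=1+s[1:,4].argmax();print(s[i],c[i],ray("top",c[i],42))
```

```text
[405 203  10   9  71] [409.1971831  207.15492958] [ 484.70049118 -379.83674479   54.        ]
[ 551.29128236 -232.93269356   62.        ]
[ 553.58516035 -449.3852712    62.        ]
[ 431.24549491 -448.42940741   62.        ]
[ 430.24386304 -231.61525874   62.        ]
pan hough [462.60034068 127.68553219  42.        ]
[ 152  195   53   45 2087] [177.66171538 217.1073311 ] [461.25752304 127.30972086  42.        ]
```

Request:
move_arm:
  commands:
    - [[2.2,-0.56,-2],[0,0,-1],0.6]
    - [[2.2,-0.56,-2],[0,0,-1],0.6]
    - [[2.2,-0.56,-2],[0,0,-1],0.6]
    - [[2.2,-0.56,-2],[0,0,-1],0.6]
    - [[2.2,-0.56,-2],[0,0,-0.7],0.6]
    - [[2.2,-0.56,-2],[0,0,0],0.6]
    - [[2.2,-0.56,-2],[0,0,0],0.6]
    - [[0,0,-1.4],[0,0,0],0.6]
    - [[0,0,0],[0,0,0],0.6]

```text
t: 7.35
eef_pos: [484.5, -381.3, 117.0]
tcp_rot: [-3.139, 0.003, 0.006]
ft_force: [0.0, -0.8, 0.7]
opening: 0.602
grip_force: 0.0
```

Run:
```python
from h import *
im=read_camera("scene");cv2.imwrite("pics/s1.png",im)
t=read_camera("top")
a=cv2.resize(t[160:260,130:430],(800,267),interpolation=cv2.INTER_CUBIC)
b=cv2.resize(im[240:330,130:250],(400,300),interpolation=cv2.INTER_CUBIC)
out=np.zeros((567,800,3),np.uint8);out[:267]=a;out[267:,:400]=b;cv2.imwrite("pics/c2.png",out)
```

```text
(no output)
```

View pics/c2.png

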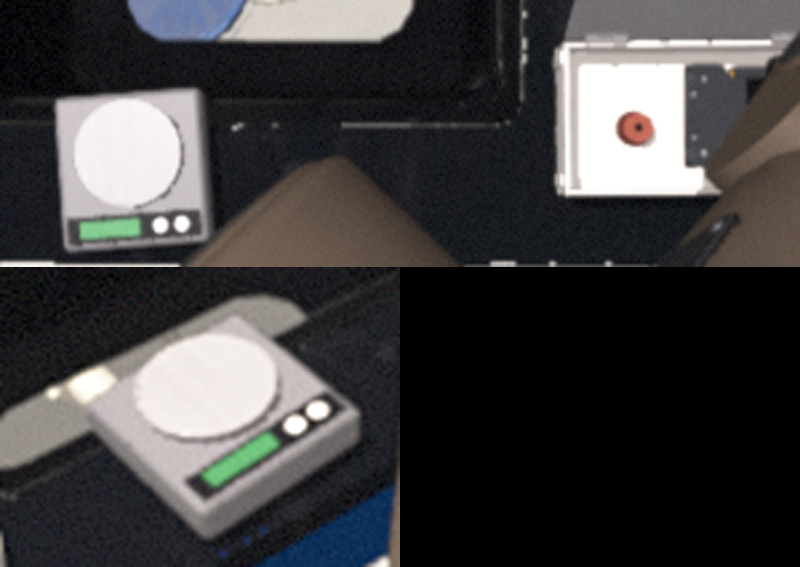

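The pan centre is at top pixel (178,216.7), or scene pixel (192,275.6). The gripper body sits across the box's y, clear of the flap. I'll descend and grip.

```bash
python3 -c "
from h import *
print(ray('top',(178,216.7),42),ray('scene',(192,275.5),42))"
```

```text
[462.16216277 126.56918041  42.        ] [457.87185563 130.44402138  42.        ]
```

Request:
move_arm:
  commands:
    - [[0,0,-2],[0,0,0],0.6]
    - [[0,0,-2],[0,0,0],0.6]
    - [[0,0,-2],[0,0,0],0.6]
    - [[0,0,-1.5],[0,0,0],0.6]
    - [[0,0,-1.3],[0,0,0],0.6]
    - [[0,0,-1],[0,0,0],0.6]
    - [[0,0,0],[0,0,0],0.6]

```text
t: 8.15
eef_pos: [485.1, -381.9, 20.4]
tcp_rot: [-3.141, 0.001, 0.006]
ft_force: [0.7, -0.7, 0.1]
opening: 0.6
grip_force: 0.0
```

Request:
move_arm:
  commands:
    - [[0,0,0],[0,0,0],0]
    - [[0,0,0],[0,0,0],0]
    - [[0,0,0],[0,0,0],0]
    - [[0,0,0],[0,0,0],0]
    - [[0,0,0],[0,0,0],0]
    - [[0,0,0],[0,0,0],0]

```text
t: 8.75
eef_pos: [485.6, -382.2, 21.5]
tcp_rot: [3.141, -0.0, 0.006]
ft_force: [-0.0, 0.6, 3.3]
opening: 0.256
grip_force: 30.0
```

Request:
move_arm:
  commands:
    - [[0,0,1],[0,0,0],0]
    - [[0,0,2],[0,0,0],0]
    - [[0,0,2.5],[0,0,0],0]
    - [[0,0,2.5],[0,0,0],0]
    - [[0,0,2.5],[0,0,0],0]
    - [[0,0,2.5],[0,0,0],0]
    - [[0,0,1],[0,0,0],0]

```text
t: 9.45
eef_pos: [486.0, -382.6, 164.1]
tcp_rot: [3.139, -0.003, 0.006]
ft_force: [-0.1, 1.2, -0.2]
opening: 0.259
grip_force: 30.0
```

Request:
move_arm:
  commands:
    - [[-0.25,2,0],[0,0,0],0]
    - [[-0.25,3,0],[0,0,0],0]
    - [[-0.25,3,0],[0,0,0],0]
    - [[-0.25,3,0],[0,0,0],0]
    - [[-0.25,3,0],[0,0,0],0]
    - [[-0.25,3,0],[0,0,0],0]
    - [[-0.25,3,0],[0,0,0],0]
    - [[-0.25,3,0],[0,0,0],0]
    - [[-0.25,2,0],[0,0,0],0]
    - [[-0.25,1,0],[0,0,0],0]

```text
t: 10.45
eef_pos: [460.0, -120.7, 161.1]
tcp_rot: [-3.141, 0.001, 0.007]
ft_force: [1.1, -0.3, 0.0]
opening: 0.257
grip_force: 30.0
```

Request:
move_arm:
  commands:
    - [[0,2,0],[0,0,0],0]
    - [[0,3,0],[0,0,0],0]
    - [[0,3,0],[0,0,0],0]
    - [[0,3,0],[0,0,0],0]
    - [[0,3,0],[0,0,0],0]
    - [[0,3,0],[0,0,0],0]
    - [[0,3,0],[0,0,0],0]
    - [[0,3,0],[0,0,0],0]
    - [[0,2,0],[0,0,0],0]
    - [[0,0,0],[0,0,0],0]

```text
t: 11.45
eef_pos: [460.5, 129.2, 161.1]
tcp_rot: [-3.142, 0.0, 0.008]
ft_force: [-0.2, -0.3, 0.6]
opening: 0.258
grip_force: 30.0
```

Run:
```python
from h import *
im=read_camera("scene");cv2.imwrite("pics/s2.png",im)
cv2.imwrite("pics/s2c.png",cv2.resize(im[170:320,130:290],None,fx=4,fy=4,interpolation=cv2.INTER_CUBIC));print(state()["eef_pos"],state()["joints"])
```

```text
[460.43546826 128.19397355 161.0476357 ] [ 1.33336399e-01  3.56055915e-01  1.97248594e+00 -2.78175786e-04
  8.13342030e-01  1.69687325e+00]
```

View pics/s2c.png

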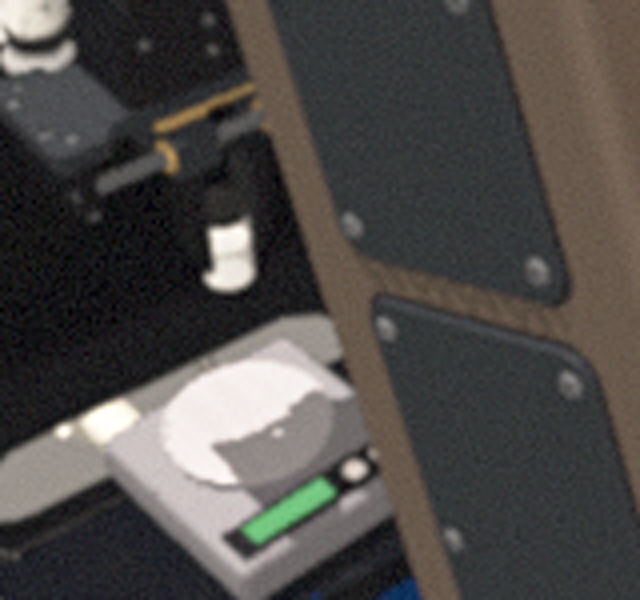

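The vial hangs upright in the gripper, with its underside centre at about crop (229,282), which is scene pixel (187,240). I'll compare that with the TCP and then lower it.

```bash
python3 -c "
from h import *
for z in(140,144,148):print(ray('scene',(187,240.2),z))"
```

```text
[460.23675337 130.31511593 140.        ]
[456.0739067  132.37053261 144.        ]
[451.91106004 134.4259493  148.        ]
```

Request:
move_arm:
  commands:
    - [[0,0,-2],[0,0,0],0]
    - [[0,0,-2],[0,0,0],0]
    - [[0,0,-2],[0,0,0],0]
    - [[0,0,-1.5],[0,0,0],0]
    - [[0,0,-1],[0,0,0],0]
    - [[0,0,-0.5],[0,0,0],0]
    - [[0,0,0],[0,0,0],0]
    - [[0,0,0],[0,0,0],0]

```text
t: 12.3
eef_pos: [460.7, 127.7, 71.7]
tcp_rot: [3.142, -0.001, 0.005]
ft_force: [0.3, 0.7, -0.1]
opening: 0.259
grip_force: 30.0
```

Request:
move_arm:
  commands:
    - [[0,0,-0.3],[0,0,0],0]
    - [[0,0,-0.3],[0,0,0],0]
    - [[0,0,-0.2],[0,0,0],0]
    - [[0,0,-0.1],[0,0,0],0]
    - [[0,0,0],[0,0,0],0]
    - [[0,0,0],[0,0,0],0]

```text
t: 12.9
eef_pos: [460.5, 127.9, 62.3]
tcp_rot: [3.141, 0.0, 0.006]
ft_force: [1.4, -0.5, -0.3]
opening: 0.253
grip_force: 30.0
```

Request:
move_arm:
  commands:
    - [[0,0,-0.1],[0,0,0],0]
    - [[0,0,-0.1],[0,0,0],0]
    - [[0,0,0],[0,0,0],0]
    - [[0,0,0],[0,0,0],0]

```text
t: 13.3
eef_pos: [460.4, 127.9, 60.2]
tcp_rot: [3.142, 0.0, 0.006]
ft_force: [0.4, -0.6, -0.9]
opening: 0.256
grip_force: 30.0
```

Request:
move_arm:
  commands:
    - [[0,0,-0.1],[0,0,0],0]
    - [[0,0,0],[0,0,0],0]
    - [[0,0,0],[0,0,0],0]

```text
t: 13.6
eef_pos: [460.5, 127.9, 59.5]
tcp_rot: [3.142, -0.0, 0.006]
ft_force: [-0.6, 0.2, 5.6]
opening: 0.26
grip_force: 30.0
```

Request:
move_arm:
  commands:
    - [[0,0,-0.1],[0,0,0],0]
    - [[0,0,0],[0,0,0],0]
    - [[0,0,0],[0,0,0],0]

```text
t: 13.9
eef_pos: [460.7, 127.9, 59.4]
tcp_rot: [-3.142, -0.001, 0.006]
ft_force: [-4.2, -0.4, 21.3]
opening: 0.257
grip_force: 30.0
```

Request:
move_arm:
  commands:
    - [[0,0,0.1],[0,0,0],0]
    - [[0,0,0],[0,0,0],0.3]
    - [[0,0,0],[0,0,0],0.4]
    - [[0,0,0],[0,0,0],0.5]
    - [[0,0,0],[0,0,0],0.5]
    - [[0,0,1],[0,0,0],0.5]
    - [[0,0,2],[0,0,0],0.5]
    - [[0,0,3],[0,0,0],0.5]
    - [[0,0,3],[0,0,0],0.5]
    - [[0,0,3],[0,0,0],0.5]

```text
t: 14.9
eef_pos: [460.2, 127.9, 181.1]
tcp_rot: [3.142, -0.0, 0.006]
ft_force: [-0.2, 0.2, -0.4]
opening: 0.5
grip_force: 0.0
```

Request:
move_arm:
  commands:
    - [[0,-3,1],[0,0,0],0.5]
    - [[0,-3,1],[0,0,0],0.5]
    - [[0,-3,0],[0,0,0],0.5]
    - [[0,-3,0],[0,0,0],0.5]
    - [[0,-3,0],[0,0,0],0.5]
    - [[0,-3,0],[0,0,0],0.5]
    - [[0,-2,0],[0,0,0],0.5]
    - [[0,0,0],[0,0,0],0.5]

```text
t: 15.7
eef_pos: [460.4, -73.9, 199.8]
tcp_rot: [3.141, -0.001, 0.003]
ft_force: [-0.4, -0.1, 0.9]
opening: 0.498
grip_force: 0.0
```

Run:
```python
from h import *
im=read_camera("top");s=read_camera("scene")
o=np.zeros((600,800,3),np.uint8);o[:300]=cv2.resize(im[110:260,100:500],(800,300));o[300:]=cv2.resize(s[210:330,110:430],(800,300));cv2.imwrite("pics/f.png",o)
```

```text
(no output)
```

View pics/f.png

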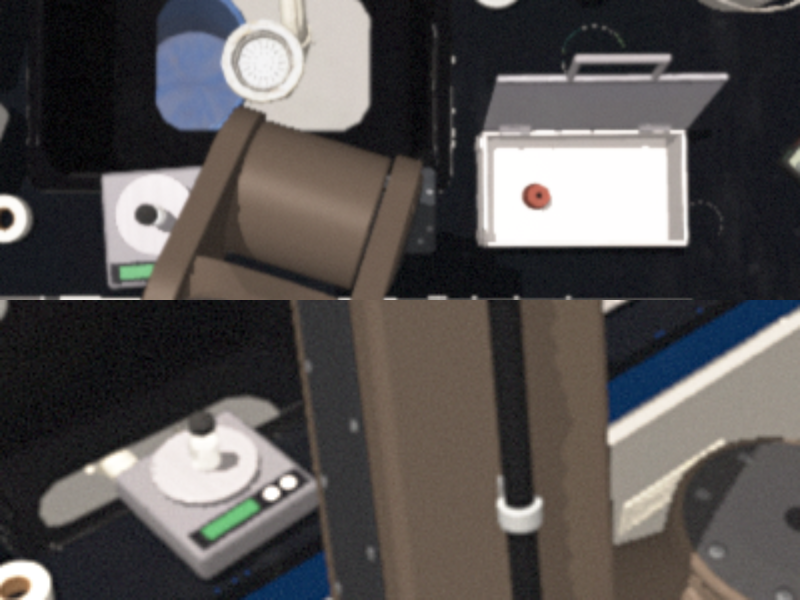

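The vial stands upright at the middle of the pan: its base is at about (205,463) in the scene crop and the pan centre is about the same. The flap is laid back, and the stopper is still in the box at (537,196).

```bash
python3 -c "
from cell import env
print(env.job_done())"
```

```text
the job is handed in; nothing more can be done
None
```

Job handed in after about 16 s of the allowed 51 s: the flap is laid back open, the vial was set down upright in the middle of the balance pan, and the stopper is still in the box.

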